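# Put the chassis offcuts into their drilling nests

### The job

Put each of the four aluminium offcuts into the plywood nest cut to its shape and size: the long rectangular tube into the long recess, the short one into the short recess, the round tube into the round recess and the L-shaped corner into the L-shaped recess. Each must end up the way up it is now, flat on the black floor of its recess and released. Leave the tape measure and the roll of masking tape where they are.

Things in the scene. Friction and masses are not known exactly. Their poses are not given: they have to be found in the camera images.
- long_tube: Plain aluminium rectangular tube offcut, hollow, open at both ends, lying along its own x: 100 long (x), 25 wide (y), 40 tall (z), mm. Loose, 70 to 140 g. Origin: centre of the underside; z up. Grip it across the 25 mm width.
- short_tube: Plain aluminium rectangular tube offcut, hollow, open at both ends, lying along its own x: 60 long (x), 25 wide (y), 40 tall (z), mm. Loose, 40 to 85 g. Origin: centre of the underside; z up. Grip it across the 25 mm width.
- round_tube: Plain aluminium round tube offcut standing upright: 50 mm outside, 40 mm inside diameter, 40 mm tall. Loose, 55 to 110 g. Origin: centre of the underside; z is its axis, up. Grip it across the outside.
- corner: Aluminium L-shaped corner piece lying flat, 40 mm tall, loose, 75 to 155 g. Two equal arms, 70 mm long outside, 25 mm wide. Origin: centre of its 70 x 70 mm bounding square, on the underside (in the inner bend, outside the metal); z up. In its frame one arm fills x -35..35, y -35..-10 mm, the other y -35..35, x -35..-10 mm. Grip one arm across its width, e.g. at (10, -22.5) mm closing along y.
- long_nest: Fixed: 4 mm black foam under an 8 mm plywood frame (top 12 mm above the bench). Recess 8 mm deep, its black floor 4 mm above the bench, 9 mm wider all round than its part. Origin: centre, at bench height; z up. Long rectangular recess 118 (x) by 43 (y) mm; outside 134 by 59 mm. The tube may lie either way round along x.
- short_nest: Fixed: 4 mm black foam under an 8 mm plywood frame (top 12 mm above the bench). Recess 8 mm deep, its black floor 4 mm above the bench, 9 mm wider all round than its part. Origin: centre, at bench height; z up. Short rectangular recess 78 (x) by 43 (y) mm; outside 94 by 59 mm. The tube may lie either way round along x.
- round_nest: Fixed: 4 mm black foam under an 8 mm plywood frame (top 12 mm above the bench). Recess 8 mm deep, its black floor 4 mm above the bench, 9 mm wider all round than its part. Origin: centre, at bench height; z up. Round recess of 68 mm diameter in a 90 mm square frame.
- corner_nest: Fixed: 4 mm black foam under an 8 mm plywood frame (top 12 mm above the bench). Recess 8 mm deep, its black floor 4 mm above the bench, 9 mm wider all round than its part. Origin: centre, at bench height; z up. L-shaped recess, arms 43 mm wide, in a 104 mm square; it fits one way round only: the corner is home when its origin and axes match the nest's.
- tape_measure: Bystander, leave alone: yellow tape measure, 56 x 48 x 34 mm tall, loose, 300 g. Origin: centre of the underside.
- tape_roll: Bystander, leave alone: roll of cream masking tape lying flat, 76 mm outside, 52 mm inside diameter, 24 mm tall, loose, 120 g. Origin: centre of the underside. (A flat carpenter's pencil, 7 mm high, also lies in the middle; the robot may brush over it.)

How it is judged:
At the end, for the whole second after the job is handed in: Each offcut lies in its own nest: centre within 15 mm of the nest's, underside less than 8 mm above the bench (on the recess floor, not the frame), upright within 0.08 rad, tubes and corner aligned with the nest within 0.5 rad, all released and at rest (horizontal distance between long_tube and long_nest below 0.015 m and z of long_tube in the frame of long_nest below 0.008 m and angle between each of long_tube, short_tube, round_tube, corner's own z axis and vertical below 0.08 rad and linear speed of each of long_tube, short_tube, round_tube, corner below 0.02 m/s and angular speed of each of long_tube, short_tube, round_tube, corner below 0.2 rad/s and angle between the x axis of long_tube and the x axis of long_nest, either way round below 0.5 rad and horizontal distance between short_tube and short_nest below 0.015 m and z of short_tube in the frame of short_nest below 0.008 m and angle between the x axis of short_tube and the x axis of short_nest, either way round below 0.5 rad and horizontal distance between round_tube and round_nest below 0.015 m and z of round_tube in the frame of round_nest below 0.008 m and horizontal distance between corner and corner_nest below 0.015 m and z of corner in the frame of corner_nest below 0.008 m and angle between the x axis of corner and the x axis of corner_nest, either way round below 0.5 rad); the robot touches nothing.
It fails at once if the tape measure is shifted by more than 20 mm (distance of tape_measure from where it was at the start of the episode above 0.02 m).
It fails at once if the roll of masking tape is shifted by more than 20 mm (distance of tape_roll from where it was at the start of the episode above 0.02 m).
It also fails if it takes over 104 s, if anything falls off the work surface, if the arm or the gripper's body presses on something with over 40 N, if the wrist force passes 120 N, or if a joint passes its speed limit or range.

### The arm

A 6-joint arm with a two-finger parallel gripper is mounted at the origin on the work surface. World frame = base frame: x ahead of the robot, y to its left, z up, the work surface at z = 0. Lengths are in m, angles in rad, forces in N, time in s.
With the tool pointing down it reaches from about 0.375 to 0.75 m from the base axis. Payload 9 kg.
Tool frame: the origin (TCP) lies midway between the tips of the shut fingers; the grasp point (between the pads) lies 19 mm behind it; y points along the fingers, z is the direction in which the jaws open and shut, and the axes are right-handed (so a half turn about y gives the same grasp; the last joint's range is limited). The gripper opens to 85 mm and grips with 20 to 120 N. Pads are 22 mm wide; open, the fingers measure 114 mm over their backs; the gripper's body (76 mm by 85 mm) begins 54 mm behind the grasp point. The pads swing forward as they close: fully open they stand 13 mm farther back than shut.
Start: joints at [-1.422, 0.104, 0.097, 1.564, 0, 1.353], TCP at [0.215, -0.56, 0.231] pointing down, gripper open.
Joint ranges: [-2.99, 2.99], [-0.84, 1.86], [-1.1, 1.16], [-1.84, 2.11], [-1.51, 1.56], [-3.14, 3.14]. Speed limits (rad/s): [2.22, 2.22, 2.57, 3.14, 3.14, 3.14].

### API

Orientations are given as [roll, pitch, yaw] about the fixed x, y, z axes, in that order (R = Rz(yaw) Ry(pitch) Rx(roll)).
In Python, from cell import r gives the robot as it stands.
- The arm moves only by the shell command python3 -m handwheel 'ROWS' [OPENING] [FORCE]. ROWS is JSON, one flat list of numbers, 6 for each row, row after row: the shift along the tool's x, y, z as a fraction of full scale, then the turn, a rotation vector about the tool's x, y, z as a fraction of full scale. A call has 1 to 5 rows; each row shifts and turns the commanded pose from where the row before left it, along the tool's axes as they then stand; what a row does not reach is not made up. Full scale, the value 1, is 0.25 m for a shift and 30 degrees for a turn. A row lasts 1/8 s, in which the tool goes at most 62.5 mm and 10.7 degrees, less where a joint would pass 70% of its speed; a pose out of reach is approached as far as the arm can. A call with a number of a shift or a turn outside -1 to 1 is refused whole. A call with a gripper value outside its range is refused whole. OPENING is the opening, from -1 (shut) to 1 (fully open), set as the call begins (- or left out, the last holds). The fingers move at their own pace and stop on an object; FORCE is the grip in N (left out, the last holds). Time passes only in rows, so rows that do not move let the fingers close. It gives the time, the measured TCP pose, the force and the opening at its end, in the units of the state.
- r.state(): the state, without advancing time (a new reading comes with each control period).
- r.camera(name): name is "side" or "top"; returns a dict with "pixels" (400x640x3 uint8, red, green, blue), "depth" (400x640 float32, m along the optical axis (not along the pixel's ray), 0 where there is no reading), "camera_matrix" (3x3 intrinsics, pixels), "k1" (the pictures are not rectified: a ray, as slopes to the right and down, at radius r is drawn at 1 + k1 r^2 times it, then the intrinsics apply), "view" (4x4, takes a point from world to camera coordinates). Camera axes: x right, y down, z forward; pixel columns grow to the right and rows downward; lengths in m; the calibration is good to about 2 mm. A picture is of the moment at which its call begins.
- r.finish_job(): hands the job in, once; it reports no verdict.
Trained networks look in the newest picture that a camera, given by its name, has taken for a name from the list of things; names that differ only in an ending like _2 or _b are one class to them, and where a whole thing is asked for, a point or a joint stands for the part that bears it (a point fixed in the world has none). Each returns a list of dicts, best first, with "conf" (0 to 1); they miss things now and then, are a little off and sometimes report something else, mostly with a low value. They report only what shows in the picture. A call takes as long as a camera call.
- r.spot_in(camera, label): "box" ([left, top, width, height] in pixels, round what is visible of it).
- r.silhouettes(camera, label): "pixels" (400x640 bool, what is visible of it) and "box" ([left, top, width, height] in pixels, round what is visible of it).
- r.spot_point(camera, label): "pixel" ([column, row] in pixels: a listed point, or the origin of a listed thing).
The state is a dict: "time_s": time; "q": joint angles; "joint_vel": joint speeds; "joint_torque": joint torques, N m; "ee_pos": TCP position; "tool_rot": TCP orientation; "force": force on the tool from outside, world axes, zero at the start; "wrist_torque": the same for the moment, N m; "gripper_width": opening from 0.0 (shut) to 1.0 (fully open).
Only numpy, scipy, OpenCV 4.12 (cv2) and the standard library are available. Lean on these libraries where they do the work, as an engineer would, in place of code of your own. Each camera call takes 0.05 s, during which the arm holds its last target. There are 200 camera calls.

## Working session

There is one attempt and no reset: what is moved stays moved. The work goes in short steps, Python scripts to look and compute and a shell command to move; the robot and the scene stay as the last step left them, time stands still between calls to the robot, and variables do not carry over. Pictures are saved under pics/ and viewed, about 12 in all and at most 16, crops included, and the job is handed in when it is done.

```bash
mkdir -p pics; ls; python3 - <<'E'
from cell import r
import cv2,numpy as np
s=r.state();print(s)
for c in("top","side"):
    d=r.camera(c);cv2.imwrite(f"pics/{c}0.png",d["pixels"][:,:,::-1]);np.savez(f"{c}0.npz",**d)
    print(c,d["camera_matrix"],d["k1"],d["view"])
    for l in "long_tube short_tube round_tube corner long_nest short_nest round_nest corner_nest tape_measure tape_roll".split():
        print(l,[(np.round(x["pixel"]),round(x["conf"],2)) for x in r.spot_point(c,l)][:3],[(x["box"],round(x["conf"],2)) for x in r.spot_in(c,l)][:2])
E
```

```text
pics
{'time_s': 0.0, 'q': array([-1.42173619e+00,  1.04720491e-01,  9.64597390e-02,  1.56388932e+00,
        8.57807505e-06,  1.35308010e+00]), 'joint_vel': array([-0.00088991, -0.00077023,  0.00029931, -0.0009395 ,  0.00225317,
        0.00083559]), 'joint_torque': array([ 3.50200771e-04, -5.56933308e+01,  5.03646684e+01,  1.69276673e-02,
       -2.41173248e-04, -7.26493937e-06]), 'ee_pos': array([ 0.21511656, -0.55975521,  0.23050467]), 'tool_rot': array([-1.57211626e+00,  3.00784041e-04, -2.77481650e+00]), 'force': array([0.07340846, 0.97265625, 0.78777038]), 'wrist_torque': array([-0.00280629, -0.02370664, -0.02258895]), 'gripper_width': 0.9983094424027492}
top [[417.0806735    0.         322.24782769]
 [  0.         417.0806735  203.19408999]
 [  0.           0.           1.        ]] -0.08643358921705009 [[-0.02549239 -0.99961887  0.01059468 -0.00639893]
 [-0.99599906  0.02448919 -0.08594271  0.49977405]
 [ 0.0856505  -0.01274318 -0.99624375  1.11366969]
 [ 0.          0.          0.          1.        ]]
long_tube [(array([416., 252.]), 0.79)] [([405.2, 231.7, 22.7, 40.0], 0.7
[... 1261 characters left out ...]
4, 170.9, 20.4, 22.1], 0.85)]
corner [(array([232., 240.]), 0.79)] [([220.9, 214.3, 37.3, 41.5], 0.71)]
long_nest [(array([375., 117.]), 0.97), (array([296., 150.]), 0.64)] [([356.7, 99.1, 38.2, 29.4], 0.78), ([218.3, 215.9, 37.7, 36.6], 0.37)]
short_nest [(array([297., 325.]), 0.66)] [([276.9, 300.9, 41.3, 46.7], 0.68)]
round_nest [(array([203., 354.]), 0.85)] [([174.1, 326.8, 58.6, 57.7], 0.91)]
corner_nest [(array([297., 150.]), 0.62), (array([296., 328.]), 0.3)] [([270.1, 132.0, 48.8, 35.8], 0.56)]
tape_measure [(array([348., 144.]), 0.73)] [([341.0, 134.3, 20.0, 22.0], 0.74)]
tape_roll [(array([240., 291.]), 0.72)] [([224.7, 271.1, 32.9, 29.6], 0.78), ([339.7, 133.2, 22.3, 21.4], 0.23)]
```

```bash
python3 - <<'E'
import cv2
a=cv2.imread("pics/top0.png");cv2.imwrite("pics/t1.png",cv2.resize(a[90:290,120:510],None,fx=2.05,fy=2.05,interpolation=cv2.INTER_CUBIC))
a=cv2.imread("pics/side0.png");cv2.imwrite("pics/s1.png",cv2.resize(a[90:390,150:450],None,fx=2,fy=2,interpolation=cv2.INTER_CUBIC))
E
```

```text
(no output)
```

View pics/t1.png

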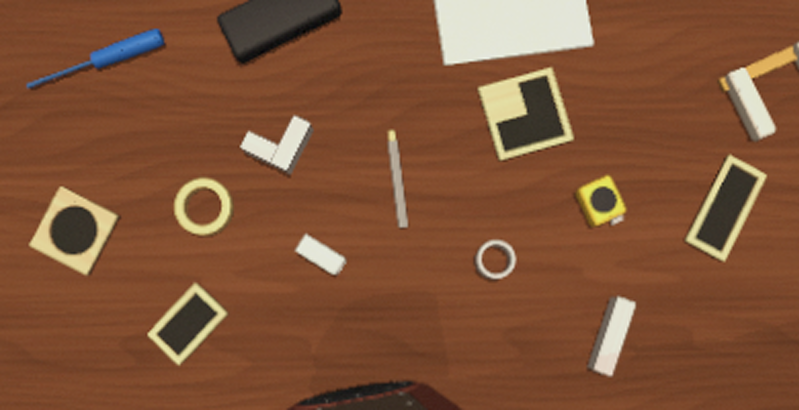

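View pics/s1.png

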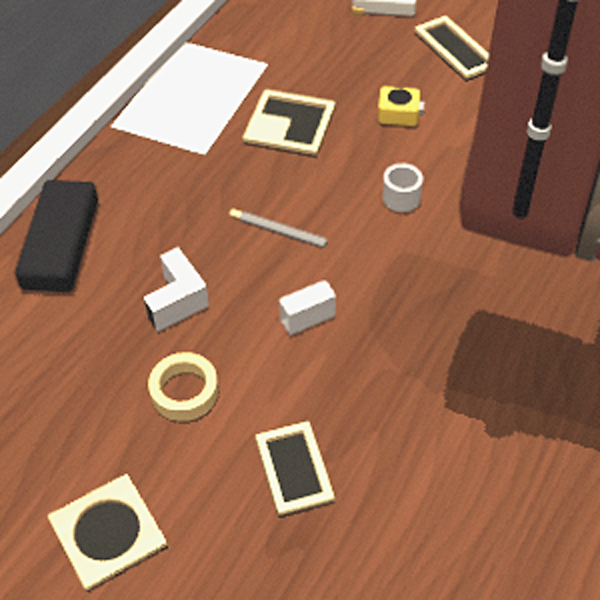

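```bash
cat > h.py <<'E'
import numpy as np,cv2
def cloud(d):
    K=d["camera_matrix"];V=d["view"];k=float(d["k1"])
    v,u=np.mgrid[:400,:640];x=(u-K[0,2])/K[0,0];y=(v-K[1,2])/K[1,1];xd,yd=x.copy(),y.copy()
    for _ in range(6):
        f=1+k*(x*x+y*y);x=xd/f;y=yd/f
    Z=d["depth"];P=np.stack([x*Z,y*Z,Z],-1)
    P=(P-V[:3,3])@V[:3,:3];P[Z==0]=np.nan
    return P
def near(P,c,rad,lo,hi):
    m=(np.hypot(P[...,0]-c[0],P[...,1]-c[1])<rad)&(P[...,2]>lo)&(P[...,2]<hi)
    return P[m],m
def rect(Q):
    c,s,a=cv2.minAreaRect((Q[:,:2]*1000).astype(np.float32))
    if s[0]<s[1]: s=(s[1],s[0]);a+=90
    return np.round(c,1),np.round(s,1),round((a+90)%180-90,1)   # yaw of long side, deg
E
python3 - <<'E'
from h import *
S=dict(long_tube=(612,335,.065,1),short_tube=(321,254,.05,1),round_tube=(496,259,.045,1),corner=(280,145,.06,1),tape_measure=(602,200,.05,2),tape_roll=(202,192+15,.055,3),
long_nest=(726,208,.085,0),short_nest=(187,323,.07,0),round_nest=(74,230,.075,0),corner_nest=(526,113,.085,0))
D={c:dict(np.load(c+"0.npz")) for c in("top","side")};P={c:cloud(D[c]) for c in D}
t=P["top"]
fl=t[np.abs(t[...,2])<.02];print("bench z",[np.round(np.nanpercentile(p[200:380,250:350,2],[5,50,95]),4) for p in P.values()])
for n,(u,v,rad,k) in S.items():
    u=int(u/2.05+120);v=int(v/2.05+90)
    c=np.nanmedian(t[v-3:v+4,u-3:u+4].reshape(-1,3),0)[:2]
    lo,hi={1:(.033,.047),0:(.0085,.016),2:(.025,.04),3:(.018,.03)}[k]
    for _ in range(3):
        Q,m=near(t,c,rad,lo,hi); c=np.array(rect(Q)[0])/1000
    print(n,len(Q),np.round(np.percentile(Q[:,2],[5,50,95]),4),*rect(Q),"cent-c",np.round(Q[:,:2].mean(0)*1000-rect(Q)[0],1),end=" | side ")
    Q,m=near(P["side"],c,rad,lo,hi); print(len(Q),*(rect(Q) if len(Q)>8 else ""))
E
```

```text
bench z [array([-0.0033,  0.3808,  0.6974]), array([-0.0031,  0.0003,  0.0116])]
long_tube 372 [0.0358 0.0401 0.0434] [ 357.1 -274.5] [100.1  26.6] -21.6 cent-c [-0.3  0.5] | side 0
short_tube 212 [0.0356 0.0392 0.0429] [471.8 105.8] [59.7 24.9] 56.7 cent-c [0.  0.1] | side 264 [472.1 107.8] [62.7 29.5] 56.2
round_tube 105 [0.0353 0.0392 0.0427] [ 459.7 -124.3] [48.6 45.8] 88.3 cent-c [-0. -0.] | side 123 [ 460.1 -120.6] [51.1 49.2] 82.0
corner 396 [0.0359 0.039  0.0426] [631.3 163.2] [70.5 70.2] -27.8 cent-c [-11.9  -3.8] | side 461 [631.4 165.7] [74.2 69.7] -28.6
tape_measure 356 [0.0289 0.0336 0.0374] [ 535.6 -267.7] [55.9 48.8] 21.8 cent-c [-0.6  1.4] | side 242 [ 535.4 -264.5] [53.7 50.6] 25.5
tape_roll 312 [0.019  0.0227 0.0264] [541.3 262.7] [74.7 72.7] -3.2 cent-c [-0.1 -0.5] | side 500 [543.  266.6] [75.8 75.5] 67.7
long_nest 385 [0.0091 0.012  0.0153] [ 524.  -444.5] [136.5  61.9] -30.5 cent-c [ 0.2 -0.6] | side 243 [ 526.5 -442. ] [138.9  65.7] -29.8
short_nest 258 [0.0089 0.0115 0.0148] [386.4 289.5] [92.8 60. ] -42.7 cent-c [-2.9  0.5] | side 505 [386.5 290.6] [97.  60.2] -44.7
round_nest 467 [0.0088 0.0111 0.0142] [515.  443.9] [93.4 90.8] 62.7 cent-c [ 0.2 -0. ] | side 1056 [516.3 445.2] [92.9 89.9] -27.8
corner_nest 620 [0.009  0.0117 0.015 ] [ 659.4 -173.5] [105.6 102.9] 14.9 cent-c [6.  9.5] | side 482 [ 659.6 -170.2] [112.3 105. ] -75.3
```

```bash
cat > plan.py <<'E'
# plan.py "x y z yaw n" ... (mm, deg; n rows): prints shifts/turns in handwheel units from the measured pose
import sys,numpy as np
from scipy.spatial.transform import Rotation as R
from cell import r
s=r.state();p=s["ee_pos"].copy();A=R.from_euler("xyz",s["tool_rot"])
print("now",np.round(p*1000,1),np.round(A.as_euler("xyz",degrees=True),1),"q",np.round(np.degrees(s["q"]),0),"w",round(s["gripper_width"]*85,1),"F",np.round(s["force"],1),"t",round(s["time_s"],2))
for a in sys.argv[1:]:
    x,y,z,w,n=map(float,a.split());n=int(n);t=np.array([x,y,z])/1000
    B=R.from_euler("xyz",[-90,0,w],degrees=True)
    for i in range(n):
        d=A.inv().apply((t-p)/(n-i))/.25;v=(A.inv()*B).as_rotvec()/(n-i)/np.radians(30)
        row=np.round(np.r_[d,v],3)+0.0;p=p+A.apply(row[:3]*.25);A=A*R.from_rotvec(row[3:]*np.radians(30))
        print(",".join(f"{c:g}" for c in row),end=",  \n" if i%5==4 else ", ")
    print()
E
python3 plan.py "357 -273.5 120 -21.6 13"
```

```text
now [ 215.2 -560.1  231.3] [ -90.   -0. -159.] q [-81.   6.   6.  90.  -0.  78.] w 85.1 F [-0.1 -0.3 -0.4] t 2.1
-0.072,0.034,-0.067,0,-0.352,0, -0.083,0.034,-0.052,0,-0.352,0, -0.092,0.034,-0.036,0,-0.352,0, -0.097,0.034,-0.019,0,-0.352,0, -0.098,0.034,-0.001,0,-0.352,0,  
-0.097,0.034,0.017,0,-0.352,0, -0.092,0.034,0.035,0,-0.353,0, -0.084,0.035,0.051,0,-0.352,0, -0.073,0.034,0.066,0,-0.353,0, -0.06,0.035,0.078,0,-0.352,0,  
-0.045,0.034,0.088,0,-0.353,0, -0.027,0.035,0.094,0,-0.352,0, -0.01,0.034,0.098,0,-0.353,0,
```

```bash
python3 -m handwheel '[-0.072,0.034,-0.067,0,-0.352,0,-0.083,0.034,-0.052,0,-0.352,0,-0.092,0.034,-0.036,0,-0.352,0,-0.097,0.034,-0.019,0,-0.352,0,-0.098,0.034,-0.001,0,-0.352,0]' 1 80
python3 -m handwheel '[-0.097,0.034,0.017,0,-0.352,0,-0.092,0.034,0.035,0,-0.352,0,-0.084,0.034,0.051,0,-0.352,0,-0.073,0.034,0.066,0,-0.352,0,-0.06,0.034,0.078,0,-0.352,0]'
python3 -m handwheel '[-0.045,0.034,0.088,0,-0.352,0,-0.027,0.034,0.094,0,-0.352,0,-0.01,0.034,0.098,0,-0.352,0,0,0,0,0,0,0]'
python3 plan.py "357 -273.5 60 -21.6 2" "357 -273.5 10 -21.6 2"
```

```text
time_s: 2.72
ee_pos: [0.2699, -0.4491, 0.1886]
tool_rot: [-1.571, -0.0, -1.847]
force: [-0.3, 0.5, 0.1]
gripper_width: 1.003
time_s: 3.35
ee_pos: [0.3246, -0.3389, 0.1461]
tool_rot: [-1.571, -0.0, -0.926]
force: [0.8, -0.3, -0.3]
gripper_width: 0.998
time_s: 3.85
ee_pos: [0.3574, -0.2724, 0.1204]
tool_rot: [-1.57, 0.001, -0.377]
force: [0.6, -0.7, -0.1]
gripper_width: 0.997
now [ 357.4 -272.4  120.4] [-90.    0.  -21.6] q [-54. -21. -31.  80.   0. -32.] w 84.8 F [ 0.6 -0.7 -0.1] t 3.85
0,0.121,-0.002,0,0,-0.001, 0,0.12,-0.003,-0.001,0,0, 
0,0.1,0,0,0,0, 0,0.1,0,0,0,0,
```

```bash
python3 -m handwheel '[0,0.12,-0.003,0,0,0,0,0.12,-0.003,0,0,0,0,0.1,0,0,0,0,0,0.1,0,0,0,0,0,0,0,0,0,0]'
python3 -m handwheel '[0,0,0,0,0,0,0,0,0,0,0,0,0,0,0,0,0,0,0,0,0,0,0,0]' -1 80
python3 plan.py "357 -273.5 70 -21.6 2" "525 -443 110 -30.2 5" "525 -443 110 -30.2 1"
```

```text
time_s: 4.47
ee_pos: [0.3555, -0.2746, 0.0096]
tool_rot: [-1.57, 0.002, -0.382]
force: [0.1, 1.3, 0.0]
gripper_width: 1.002
time_s: 4.97
ee_pos: [0.3571, -0.2756, 0.0117]
tool_rot: [-1.572, -0.001, -0.379]
force: [-0.2, 0.3, 5.3]
gripper_width: 0.275
now [ 357.1 -275.6   11.7] [-90.1  -0.1 -21.7] q [-54. -16. -39.  68.  -0. -33.] w 23.4 F [-0.2  0.3  5.3] t 4.97
-0.002,-0.117,0.004,0.001,-0.002,0.001, -0.001,-0.116,0.004,0.001,-0.002,0.002, 
0.175,-0.032,-0.077,0,0.057,0, 0.177,-0.032,-0.071,0,0.058,0, 0.179,-0.032,-0.066,0,0.057,0, 0.181,-0.032,-0.061,0,0.058,0, 0.183,-0.032,-0.055,0,0.057,0,  

0,0,0,0,0,0,
```

```bash
python3 -m handwheel '[0,-0.117,0,0,0,0,0,-0.117,0,0,0,0]'
python3 -m handwheel '[0.175,-0.032,-0.077,0,0.057,0,0.177,-0.032,-0.071,0,0.057,0,0.179,-0.032,-0.066,0,0.057,0,0.181,-0.032,-0.061,0,0.057,0,0.183,-0.032,-0.055,0,0.057,0]'
python3 -m handwheel '[0,0,0,0,0,0,0,0,0,0,0,0]'
python3 plan.py "525 -443 45 -30.2 2" "525 -443 15 -30.2 3"
python3 - <<'E'
from h import *
from cell import r
for c in("side","top"):
    d=r.camera(c);P=cloud(d);cv2.imwrite(f"pics/{c}2.png",d["pixels"][:,:,::-1])
E
python3 -c "
import cv2
a=cv2.imread('pics/side2.png')[40:190,300:500];b=cv2.imread('pics/top2.png')[120:270,380:580]
cv2.imwrite('pics/c2.png',cv2.resize(cv2.hconcat([a,b]),None,fx=2,fy=2))"
```

```text
time_s: 5.22
ee_pos: [0.3563, -0.2746, 0.0698]
tool_rot: [-1.57, 0.001, -0.379]
force: [-0.2, -0.1, -0.3]
gripper_width: 0.277
time_s: 5.85
ee_pos: [0.5254, -0.4458, 0.1092]
tool_rot: [-1.571, 0.0, -0.529]
force: [-0.1, -0.9, 0.4]
gripper_width: 0.282
time_s: 6.1
ee_pos: [0.524, -0.4442, 0.1086]
tool_rot: [-1.57, 0.001, -0.528]
force: [0.4, -0.1, -0.2]
gripper_width: 0.276
now [ 524.  -444.2  108.6] [-90.    0.1 -30.2] q [-51.  22.  11.  79.  -0. -21.] w 23.4 F [ 0.4 -0.1 -0.2] t 6.1
0.001,0.127,0.003,0,-0.001,-0.001, 0,0.127,0.003,-0.001,0,-0.002, 
0,0.04,0,0,0,0, 0,0.04,0,0,0,0, 0,0.04,0,0,0,0,
```

View pics/c2.png

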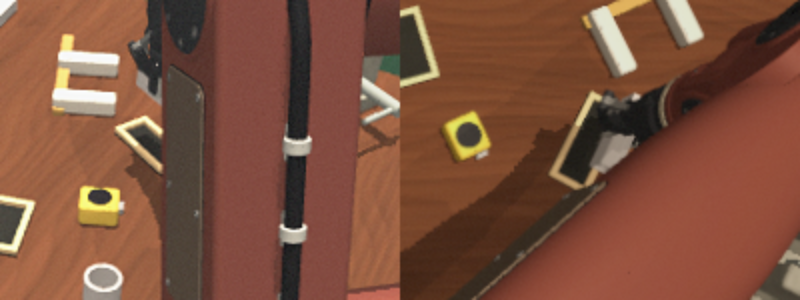

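The tube is held over the long nest (light end at about crop px (610,150), recess beneath). Lowering.

```bash
python3 -m handwheel '[0.001,0.127,0.003,0,0,0,0,0.127,0.003,0,0,0,0,0.04,0,0,0,0,0,0.035,0,0,0,0,0,0.03,0,0,0,0]'
python3 -m handwheel '[0,0.01,0,0,0,0,0,0,0,0,0,0]'
python3 plan.py
```

```text
time_s: 6.82
ee_pos: [0.5257, -0.4443, 0.0206]
tool_rot: [-1.572, -0.002, -0.528]
force: [0.4, 0.7, -0.4]
gripper_width: 0.277
time_s: 7.08
ee_pos: [0.5254, -0.4438, 0.0174]
tool_rot: [-1.571, -0.0, -0.528]
force: [-1.1, 0.2, -1.1]
gripper_width: 0.28
now [ 525.4 -443.8   17.4] [-90.   -0.  -30.3] q [-51.  25.   5.  70.  -0. -21.] w 23.8 F [-1.1  0.2 -1.1] t 7.08
```

```bash
python3 -m handwheel '[0,0.008,0,0,0,0,0,0,0,0,0,0]'
python3 -m handwheel '[0,0,0,0,0,0,0,0,0,0,0,0,0,0,0,0,0,0]' 1
python3 -m handwheel '[0,-0.08,0,0,0,0,0,-0.2,0,0,0,0,0,-0.2,0,0,0,0]'
python3 plan.py "460 -122.5 130 -50 6" "460 -122.5 130 -50 1"
```

```text
time_s: 7.32
ee_pos: [0.5257, -0.4441, 0.0158]
tool_rot: [-1.571, -0.001, -0.528]
force: [-0.2, 0.3, 2.2]
gripper_width: 0.28
time_s: 7.7
ee_pos: [0.5253, -0.4436, 0.015]
tool_rot: [-1.571, 0.0, -0.528]
force: [0.2, -0.0, 0.1]
gripper_width: 0.897
time_s: 8.07
ee_pos: [0.5252, -0.4436, 0.1379]
tool_rot: [-1.571, -0.001, -0.528]
force: [0.6, -0.2, 0.6]
gripper_width: 0.996
now [ 525.2 -443.6  137.9] [-90.   -0.  -30.3] q [-51.  21.  14.  82.  -0. -21.] w 84.6 F [ 0.6 -0.2  0.6] t 8.07
-0.145,0.005,0.163,0,0.11,0, -0.155,0.005,0.154,0,0.11,0, -0.163,0.005,0.145,0,0.11,0, -0.171,0.005,0.136,0,0.109,0, -0.179,0.005,0.126,0,0.11,0.001,  
-0.186,0.006,0.115,0,0.109,0, 
0,0,0,0,0,0,
```

```bash
python3 plan.py "460 -122.5 110 -30.2 6" "460 -122.5 50 -30.2 1" "460 -122.5 6 -30.2 2"
```

```text
now [ 525.2 -443.6  137.9] [-90.   -0.  -30.3] q [-51.  21.  14.  82.  -0. -21.] w 84.6 F [ 0.6 -0.2  0.6] t 8.07
-0.145,0.018,0.163,0,0,0, -0.146,0.019,0.163,0,0,0, -0.145,0.018,0.163,0,0,0, -0.146,0.019,0.163,0,-0.001,0, -0.145,0.018,0.163,0,0,0.001,  
-0.145,0.019,0.163,0.001,-0.001,0, 
0,0.24,0,0,0,0, 
0,0.088,0,0,0,0, -0.001,0.088,0,0,0,0,
```

```bash
python3 -m handwheel '[-0.145,0.018,0.163,0,0,0,-0.146,0.018,0.163,0,0,0,-0.145,0.018,0.163,0,0,0,-0.146,0.019,0.163,0,0,0,-0.145,0.019,0.163,0,0,0]'
python3 -m handwheel '[-0.145,0.019,0.163,0,0,0,0,0,0,0,0,0]'
python3 plan.py "460 -122.5 6 -30.2 4"
python3 - <<'E'
from h import *
from cell import r
d=r.camera("top");P=cloud(d)
Q,m=near(P,(.525,-.443),.07,.03,.055);print("long",len(Q),np.median(Q[:,2]),*rect(Q))
d=r.camera("side");P=cloud(d)
Q,m=near(P,(.525,-.443),.07,.03,.055);print("long",len(Q),*rect(Q) if len(Q)>9 else "")
E
```

```text
time_s: 8.7
ee_pos: [0.4709, -0.1748, 0.1135]
tool_rot: [-1.571, -0.002, -0.528]
force: [0.6, 0.9, 0.4]
gripper_width: 1.001
time_s: 8.95
ee_pos: [0.4598, -0.1198, 0.1085]
tool_rot: [-1.57, -0.001, -0.524]
force: [0.6, 0.0, 1.1]
gripper_width: 0.997
now [ 459.8 -119.8  108.5] [-90.  -0. -30.] q [-30. -16. -28.  78.   0.  -0.] w 84.7 F [0.6 0.  1.1] t 8.95
0.001,0.102,-0.002,0,0.001,0, 0.002,0.103,-0.002,0,0.001,0.001, 0.001,0.102,-0.002,0,0.002,0, 0.002,0.103,-0.003,-0.001,0.001,0.001, 
long 381 0.04389544769195261 [ 524.  -444.6] [102.3  26.8] -29.5
long 166 [ 514.2 -436.2] [80.9 31.2] -33.8
```

```bash
python3 -m handwheel '[0.001,0.12,-0.003,0,0,0,0.002,0.12,-0.003,0,0,0,0.001,0.1,-0.003,0,0,0,0,0.07,0,0,0,0,0,0,0,0,0,0]'
python3 -m handwheel '[0,0,0,0,0,0,0,0,0,0,0,0,0,0,0,0,0,0]' -1 80
python3 -m handwheel '[0,-0.12,0,0,0,0,0,-0.24,0,0,0,0,0,-0.2,0,0,0,0]'
python3 plan.py "515.6 444.5 140 -20 10" "515.6 444.5 45 -20 2" "515.6 444.5 11 -20 3"
```

```text
time_s: 9.68
ee_pos: [0.4594, -0.1254, 0.0041]
tool_rot: [-1.571, 0.002, -0.529]
force: [0.3, 1.0, 0.3]
gripper_width: 1.002
time_s: 10.05
ee_pos: [0.461, -0.1257, 0.0064]
tool_rot: [-1.571, -0.003, -0.528]
force: [-1.3, 0.7, 5.5]
gripper_width: 0.562
time_s: 10.42
ee_pos: [0.4601, -0.1251, 0.1474]
tool_rot: [-1.571, -0.002, -0.528]
force: [1.1, -0.7, -0.5]
gripper_width: 0.557
now [ 460.1 -125.1  147.4] [-90.   -0.1 -30.2] q [-31. -16. -24.  82.  -0.  -1.] w 47.4 F [ 1.1 -0.7 -0.5] t 10.43
-0.096,0.003,0.208,0,-0.034,0, -0.092,0.003,0.21,0,-0.034,0, -0.088,0.003,0.211,0,-0.034,0, -0.084,0.003,0.213,0,-0.034,0, -0.081,0.003,0.214,0,-0.034,0,  
-0.077,0.003,0.216,0,-0.034,0.001, -0.073,0.002,0.217,0,-0.034,0, -0.069,0.003,0.218,0,-0.034,0.001, -0.065,0.002,0.22,0,-0.035,0, -0.06,0.003,0.22,0.001,-0.034,0.001,  

0,0.19,0,0,0,0, 0,0.19,0,0,0,0, 
0,0.045,0,0,0,0, 0,0.045,0,0,0,0, 0,0.046,0,0,0,0,
```

```bash
python3 -m handwheel '[-0.096,0.003,0.208,0,-0.034,0,-0.092,0.003,0.21,0,-0.034,0,-0.088,0.003,0.211,0,-0.034,0,-0.084,0.003,0.213,0,-0.034,0,-0.081,0.003,0.214,0,-0.034,0]'
python3 -m handwheel '[-0.077,0.003,0.216,0,-0.034,0,-0.073,0.003,0.217,0,-0.034,0,-0.069,0.003,0.218,0,-0.034,0,-0.065,0.003,0.22,0,-0.034,0,-0.06,0.003,0.22,0,-0.034,0]'
python3 -m handwheel '[0,0,0,0,0,0,0,0,0,0,0,0]'
python3 plan.py "515.6 444.5 45 -20 2" "515.6 444.5 14 -20 3"
python3 - <<'E'
from h import *
from cell import r
d=r.camera("side");P=cloud(d);cv2.imwrite("pics/s3.png",cv2.resize(d["pixels"][200:400,80:380,::-1],None,fx=2,fy=2))
E
```

```text
time_s: 11.05
ee_pos: [0.4878, 0.1618, 0.1418]
tool_rot: [-1.57, -0.001, -0.438]
force: [1.1, -0.5, -1.0]
gripper_width: 0.561
time_s: 11.68
ee_pos: [0.5156, 0.4466, 0.1378]
tool_rot: [-1.57, -0.001, -0.349]
force: [1.8, -0.4, -0.8]
gripper_width: 0.565
time_s: 11.92
ee_pos: [0.5154, 0.4444, 0.1372]
tool_rot: [-1.571, -0.0, -0.35]
force: [0.3, -0.0, -1.2]
gripper_width: 0.56
now [515.4 444.4 137.2] [-90.  -0. -20.] q [30. 20. 12. 82. -0. 50.] w 47.6 F [ 0.3 -0.  -1.2] t 11.93
0,0.184,0,0.001,0,0, 0,0.185,0.001,0,-0.001,0, 
0,0.041,0,0,0,0, 0,0.041,0,0,0,0, 0,0.042,0,0,0,0,
```

View pics/s3.png

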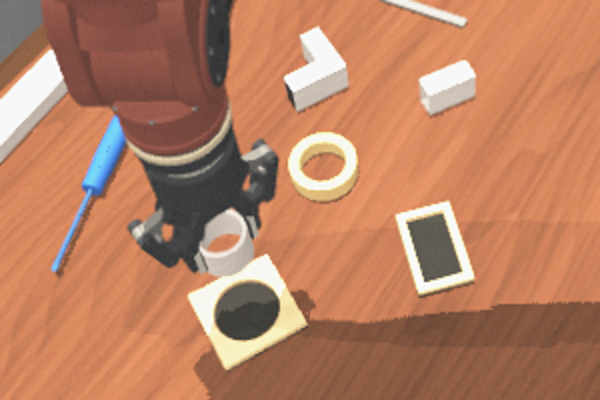

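The round tube is held upright (crop px (225,240)) above its nest (crop px (247,310)). Lowering and releasing.

```bash
python3 -m handwheel '[0,0.185,0,0,0,0,0,0.185,0,0,0,0,0,0.06,0,0,0,0,0,0.05,0,0,0,0,0,0.02,0,0,0,0]'
python3 -m handwheel '[0,0.01,0,0,0,0,0,0,0,0,0,0]'
python3 plan.py
```

```text
time_s: 12.6
ee_pos: [0.5164, 0.4446, 0.0134]
tool_rot: [-1.57, -0.001, -0.35]
force: [0.7, 0.4, -0.8]
gripper_width: 0.559
time_s: 12.85
ee_pos: [0.516, 0.4448, 0.0106]
tool_rot: [-1.57, -0.001, -0.35]
force: [-0.5, -0.7, -1.0]
gripper_width: 0.562
now [516.  444.8  10.6] [-90.  -0. -20.] q [30. 24.  3. 69. -0. 50.] w 47.8 F [-0.5 -0.7 -1. ] t 12.85
```

```bash
python3 -m handwheel '[0,0.005,0,0,0,0,0,0,0,0,0,0]'
python3 -m handwheel '[0,0,0,0,0,0,0,0,0,0,0,0,0,0,0,0,0,0]' 1
python3 -m handwheel '[0,-0.08,0,0,0,0,0,-0.22,0,0,0,0,0,-0.22,0,0,0,0]'
python3 plan.py "472 107 110 56.5 8"
```

```text
time_s: 13.1
ee_pos: [0.5161, 0.4448, 0.0105]
tool_rot: [-1.57, -0.001, -0.35]
force: [-4.7, -2.4, 8.5]
gripper_width: 0.558
time_s: 13.48
ee_pos: [0.5156, 0.4444, 0.0084]
tool_rot: [-1.571, -0.0, -0.35]
force: [-0.7, 0.0, 0.4]
gripper_width: 0.996
time_s: 13.85
ee_pos: [0.5154, 0.4444, 0.1413]
tool_rot: [-1.57, -0.0, -0.35]
force: [0.6, 0.5, -0.0]
gripper_width: 0.998
now [515.4 444.4 141.3] [-90.   -0.  -20.1] q [30. 20. 12. 82. -0. 50.] w 84.8 F [ 0.6  0.5 -0. ] t 13.85
0.037,0.016,-0.166,0,-0.319,0, 0.009,0.016,-0.17,0,-0.319,0, -0.019,0.015,-0.169,0,-0.319,0, -0.047,0.016,-0.164,0,-0.319,0, -0.073,0.015,-0.153,0,-0.319,0,  
-0.098,0.016,-0.139,0,-0.319,0, -0.119,0.015,-0.121,0,-0.319,0, -0.138,0.016,-0.1,0,-0.319,0.001,
```

```bash
python3 -m handwheel '[0.037,0.016,-0.166,0,-0.319,0,0.009,0.016,-0.17,0,-0.319,0,-0.019,0.016,-0.169,0,-0.319,0,-0.047,0.016,-0.164,0,-0.319,0,-0.073,0.016,-0.153,0,-0.319,0]'
python3 -m handwheel '[-0.098,0.016,-0.139,0,-0.319,0,-0.119,0.016,-0.121,0,-0.319,0,-0.138,0.016,-0.1,0,-0.319,0,0,0,0,0,0,0,0,0,0,0,0,0]'
python3 plan.py "472 107 10 56.5 4"
python3 - <<'E'
from h import *
from cell import r
d=r.camera("top");P=cloud(d)
Q,m=near(P,(.515,.444),.045,.03,.055);print("round",len(Q),np.median(Q[:,2]),*rect(Q))
E
```

```text
time_s: 14.48
ee_pos: [0.4884, 0.2324, 0.1201]
tool_rot: [-1.571, -0.002, 0.491]
force: [-0.2, -0.6, 0.7]
gripper_width: 0.999
time_s: 15.1
ee_pos: [0.4728, 0.1072, 0.1077]
tool_rot: [-1.572, -0.001, 0.984]
force: [-0.7, -0.5, -0.2]
gripper_width: 1.0
now [472.8 107.2 107.7] [-90.1  -0.1  56.4] q [ -3. -14. -26.  78.   0. -59.] w 85.0 F [-0.7 -0.5 -0.2] t 15.1
-0.001,0.098,0.001,0.001,-0.001,0.001, -0.001,0.098,0,0,-0.001,0, 0,0.097,0.001,0.001,-0.001,0.001, -0.001,0.098,0,0,-0.001,0, 
round 145 0.04163459641666826 [513.7 442.7] [48.8 48. ] -49.9
```

```bash
python3 -m handwheel '[-0.001,0.12,0,0,0,0,-0.001,0.12,0,0,0,0,-0.001,0.1,0,0,0,0,0,0.05,0,0,0,0,0,0,0,0,0,0]'
python3 -m handwheel '[0,0,0,0,0,0,0,0,0,0,0,0,0,0,0,0,0,0,0,0,0,0,0,0]' -1 80
python3 -m handwheel '[0,-0.12,0,0,0,0,0,-0.24,0,0,0,0]'
python3 plan.py "386.5 290 105 136.5 8"
```

```text
time_s: 15.78
ee_pos: [0.4714, 0.107, 0.0088]
tool_rot: [-1.57, 0.001, 0.987]
force: [0.6, 0.0, -0.2]
gripper_width: 1.0
time_s: 16.27
ee_pos: [0.4724, 0.1064, 0.0097]
tool_rot: [-1.572, -0.001, 0.986]
force: [1.4, 0.1, 6.9]
gripper_width: 0.284
time_s: 16.52
ee_pos: [0.4697, 0.1064, 0.0977]
tool_rot: [-1.567, 0.003, 0.986]
force: [1.7, 0.1, 0.2]
gripper_width: 0.281
now [469.7 106.4  97.7] [-89.8   0.2  56.5] q [ -3. -14. -27.  77.  -0. -59.] w 23.9 F [1.7 0.1 0.2] t 16.52
0.054,-0.003,0.085,-0.001,-0.333,0, 0.068,-0.004,0.075,-0.001,-0.333,0, 0.079,-0.003,0.062,-0.001,-0.333,0, 0.089,-0.004,0.047,-0.001,-0.334,0, 0.096,-0.004,0.031,-0.001,-0.333,0.001,  
0.1,-0.003,0.014,-0.002,-0.334,0, 0.101,-0.004,-0.003,-0.001,-0.333,0.001, 0.098,-0.003,-0.021,-0.002,-0.334,0,
```

```bash
python3 -m handwheel '[0.054,-0.003,0.085,0,-0.333,0,0.068,-0.004,0.075,0,-0.333,0,0.079,-0.004,0.062,0,-0.333,0,0.089,-0.004,0.047,0,-0.333,0,0.096,-0.004,0.031,0,-0.333,0]'
python3 -m handwheel '[0.1,-0.004,0.014,0,-0.333,0,0.101,-0.004,-0.003,0,-0.333,0,0.098,-0.004,-0.021,0,-0.333,0,0,0,0,0,0,0,0,0,0,0,0,0]'
python3 plan.py "386.5 290 16 136.5 5"
python3 - <<'E'
from h import *
from cell import r
d=r.camera("side");P=cloud(d);cv2.imwrite("pics/s4.png",cv2.resize(d["pixels"][150:350,150:450,::-1],None,fx=2,fy=2))
E
```

```text
time_s: 17.15
ee_pos: [0.4194, 0.2219, 0.1037]
tool_rot: [-1.571, 0.0, 1.864]
force: [-0.1, 0.0, -0.2]
gripper_width: 0.277
time_s: 17.77
ee_pos: [0.3887, 0.2896, 0.1066]
tool_rot: [-1.57, 0.0, 2.379]
force: [0.2, -0.2, -1.2]
gripper_width: 0.281
now [388.7 289.6 106.6] [-90.    0.  136.3] q [  21.  -14.  -26.   77.   -0. -115.] w 23.9 F [ 0.2 -0.2 -1.2] t 17.77
0.002,0.073,0.001,0,-0.001,0, 0.001,0.072,0.001,0,-0.002,0, 0.002,0.073,0.001,0,-0.001,0, 0.001,0.072,0.001,0,-0.002,0, 0.002,0.073,0.001,-0.001,-0.001,0,
```

View pics/s4.png

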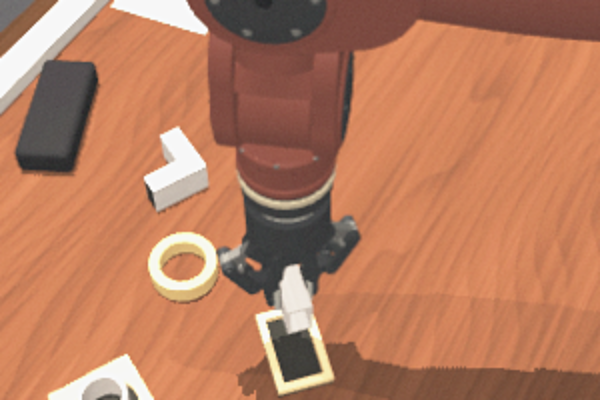

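The short tube is held level and aligned over its nest (crop px (295,300) above the recess at (295,350)). Roll untouched. Lowering.

```bash
python3 -m handwheel '[0.002,0.12,0.001,0,0,0,0.002,0.12,0.001,0,0,0,0.002,0.07,0.001,0,0,0,0.001,0.04,0.001,0,0,0,0,0.012,0,0,0,0]'
python3 -m handwheel '[0,0.01,0,0,0,0,0,0,0,0,0,0]'
python3 plan.py
```

```text
time_s: 18.45
ee_pos: [0.3868, 0.2903, 0.0162]
tool_rot: [-1.571, 0.0, 2.381]
force: [-1.0, -0.5, -0.6]
gripper_width: 0.279
time_s: 18.7
ee_pos: [0.387, 0.2906, 0.0143]
tool_rot: [-1.571, 0.0, 2.381]
force: [0.4, 0.2, -0.4]
gripper_width: 0.279
now [387.  290.6  14.3] [-90.    0.  136.4] q [  21.  -10.  -33.   67.   -0. -115.] w 23.7 F [ 0.4  0.2 -0.4] t 18.7
```

```bash
python3 -m handwheel '[0,0.003,0,0,0,0,0,0,0,0,0,0]'
python3 -m handwheel '[0,0,0,0,0,0,0,0,0,0,0,0,0,0,0,0,0,0]' 1
python3 -m handwheel '[0,-0.08,0,0,0,0,0,-0.22,0,0,0,0,0,-0.18,0,0,0,0]'
python3 plan.py "629.5 140 130 -28.1 16"
```

```text
time_s: 18.95
ee_pos: [0.3871, 0.2906, 0.0137]
tool_rot: [-1.572, 0.001, 2.381]
force: [-1.1, 0.2, 4.0]
gripper_width: 0.283
time_s: 19.32
ee_pos: [0.3866, 0.2904, 0.0129]
tool_rot: [-1.571, -0.0, 2.381]
force: [-0.3, -0.5, 0.3]
gripper_width: 0.901
time_s: 19.7
ee_pos: [0.3866, 0.2904, 0.1347]
tool_rot: [-1.571, 0.0, 2.381]
force: [1.2, 0.8, 0.2]
gripper_width: 0.999
now [386.6 290.4 134.7] [-90.    0.  136.4] q [  21.  -15.  -24.   80.   -0. -115.] w 84.9 F [1.2 0.8 0.2] t 19.7
-0.07,0.001,-0.015,0,0.343,0, -0.066,0.001,-0.027,0,0.343,0, -0.06,0.001,-0.038,0,0.343,0, -0.053,0.001,-0.048,0,0.343,0, -0.043,0.001,-0.057,0,0.343,0,  
-0.032,0.001,-0.064,0,0.343,0, -0.02,0.001,-0.069,0,0.343,0, -0.008,0.001,-0.071,0,0.343,0, 0.005,0.001,-0.071,0,0.343,0, 0.018,0.001,-0.069,0,0.342,0,  
0.03,0.002,-0.065,0,0.343,0, 0.041,0.001,-0.059,0,0.342,0, 0.051,0.002,-0.05,0,0.343,0, 0.059,0.001,-0.04,0,0.342,0, 0.065,0.002,-0.03,0,0.343,0,  
0.069,0.001,-0.017,0,0.342,0.001,
```

```bash
python3 -m handwheel '[-0.07,0.001,-0.015,0,0.343,0,-0.066,0.001,-0.027,0,0.343,0,-0.06,0.001,-0.038,0,0.343,0,-0.053,0.001,-0.048,0,0.343,0,-0.043,0.001,-0.057,0,0.343,0]'
python3 -m handwheel '[-0.032,0.001,-0.064,0,0.343,0,-0.02,0.001,-0.069,0,0.343,0,-0.008,0.001,-0.071,0,0.343,0,0.005,0.001,-0.071,0,0.343,0,0.018,0.001,-0.069,0,0.343,0]'
python3 -m handwheel '[0.03,0.001,-0.065,0,0.343,0,0.041,0.001,-0.059,0,0.343,0,0.051,0.001,-0.05,0,0.343,0,0.059,0.001,-0.04,0,0.343,0,0.065,0.001,-0.03,0,0.343,0]'
python3 -m handwheel '[0.069,0.001,-0.017,0,0.343,0,0,0,0,0,0,0,0,0,0,0,0,0]'
python3 plan.py "629.5 140 10 -28.1 4"
python3 - <<'E'
from h import *
from cell import r
d=r.camera("top");P=cloud(d)
for n,c,lo in(("short",(.3865,.29),.03),("round",(.5156,.4445),.03),("roll",(.541,.263),.018)):
    Q,m=near(P,c,.055,lo,lo+.025);print(n,len(Q),np.median(Q[:,2]),*(rect(Q) if len(Q)>8 else ""))
cv2.imwrite("pics/t5.png",cv2.resize(d["pixels"][90:290,120:510,::-1],None,fx=2,fy=2))
E
```

```text
time_s: 20.32
ee_pos: [0.4629, 0.2431, 0.1316]
tool_rot: [-1.571, 0.0, 1.477]
force: [0.0, -0.2, 0.7]
gripper_width: 1.003
time_s: 20.95
ee_pos: [0.5389, 0.1962, 0.1303]
tool_rot: [-1.571, 0.0, 0.579]
force: [0.3, -0.0, -0.1]
gripper_width: 1.003
time_s: 21.58
ee_pos: [0.6148, 0.149, 0.129]
tool_rot: [-1.571, 0.0, -0.319]
force: [-0.9, 0.4, -0.4]
gripper_width: 0.999
time_s: 21.95
ee_pos: [0.629, 0.1404, 0.1288]
tool_rot: [-1.571, 0.001, -0.488]
force: [-0.8, 0.9, -0.1]
gripper_width: 0.998
now [629.  140.4 128.8] [-90.   0. -28.] q [ 1. 14.  4. 80.  0. 29.] w 84.8 F [-0.8  0.9 -0.1] t 21.95
0.001,0.119,0,0,0.001,0, 0.001,0.119,0,0,0.001,0, 0,0.119,0,0,0.001,-0.001, 0.001,0.118,0,0.001,0.001,0, 
short 0 nan
round 147 0.041043889109006734 [512.8 442.7] [48.4 48.4] -89.8
roll 0 nan
  return _methods._mean(a, axis=axis, dtype=dtype,
  ret = ret.dtype.type(ret / rcount)
```

View pics/t5.png

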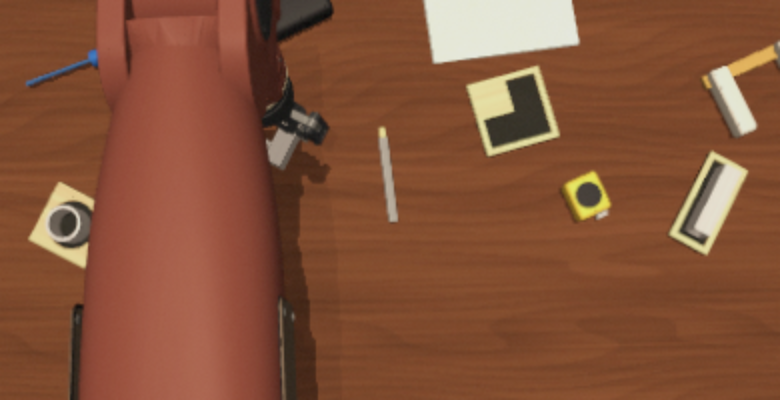

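The long (710,200) and round (68,222) tubes sit in their nests. The arm hides the short nest and roll. The gripper is over the corner's arm at (285,140). Descending.

```bash
python3 -m handwheel '[0.001,0.16,0,0,0,0,0.001,0.15,0,0,0,0,0,0.11,0,0,0,0,0,0.055,0,0,0,0,0,0,0,0,0,0]'
python3 -m handwheel '[0,0,0,0,0,0,0,0,0,0,0,0,0,0,0,0,0,0,0,0,0,0,0,0]' -1 100
python3 -m handwheel '[0,-0.12,0,0,0,0,0,-0.24,0,0,0,0,0,-0.05,0,0,0,0]'
python3 plan.py "674.9 -191.2 110 14.8 7"
```

```text
time_s: 22.62
ee_pos: [0.6292, 0.14, 0.0098]
tool_rot: [-1.571, 0.001, -0.491]
force: [-1.3, -1.1, 0.1]
gripper_width: 1.001
time_s: 23.12
ee_pos: [0.6307, 0.1398, 0.0112]
tool_rot: [-1.57, -0.001, -0.492]
force: [0.9, 0.4, 0.3]
gripper_width: 0.275
time_s: 23.5
ee_pos: [0.6324, 0.1399, 0.1177]
tool_rot: [-1.568, -0.006, -0.492]
force: [0.8, 0.2, -1.6]
gripper_width: 0.279
now [632.4 139.9 117.7] [-89.8  -0.3 -28.2] q [ 1. 14.  3. 78. -0. 29.] w 23.8 F [ 0.8  0.2 -1.6] t 23.5
0.111,0.005,-0.155,0,-0.205,0.002, 0.093,0.004,-0.166,0,-0.205,0.002, 0.075,0.004,-0.175,0,-0.205,0.002, 0.056,0.004,-0.183,0,-0.205,0.002, 0.036,0.004,-0.187,-0.001,-0.205,0.002,  
0.016,0.005,-0.19,0,-0.204,0.002, -0.004,0.005,-0.191,-0.001,-0.205,0.001,
```

```bash
python3 -m handwheel '[0.111,0.004,-0.155,0,-0.205,0,0.093,0.004,-0.166,0,-0.205,0,0.075,0.004,-0.175,0,-0.205,0,0.056,0.004,-0.183,0,-0.205,0,0.036,0.004,-0.187,0,-0.205,0]'
python3 -m handwheel '[0.016,0.004,-0.19,0,-0.205,0,-0.004,0.004,-0.191,0,-0.205,0,0,0,0,0,0,0,0,0,0,0,0,0]'
python3 plan.py "674.9 -191.2 17 14.8 5"
python3 - <<'E'
from h import *
from cell import r
d=r.camera("top");P=cloud(d);a=d["pixels"][90:260,280:480,::-1]
e=r.camera("side");b=e["pixels"][60:230,210:410,::-1]
cv2.imwrite("pics/c6.png",cv2.resize(cv2.hconcat([a,b]),None,fx=2,fy=2))
for d in(d,e):
    Q,m=near(cloud(d),(.6595,-.172),.06,.07,.155);print(np.round(np.percentile(Q[:,2],range(0,101,10)),3))
for n,c,lo in(("short",(.3865,.29),.03),("roll",(.541,.263),.018)):
    Q,m=near(P,c,.055,lo,lo+.025);print(n,len(Q),np.median(Q[:,2]),*(rect(Q) if len(Q)>8 else ""))
E
```

```text
time_s: 24.12
ee_pos: [0.6598, -0.098, 0.1068]
tool_rot: [-1.57, 0.001, 0.048]
force: [1.2, -0.5, -1.2]
gripper_width: 0.276
time_s: 24.62
ee_pos: [0.672, -0.1908, 0.1049]
tool_rot: [-1.57, 0.001, 0.258]
force: [-0.1, 0.2, -2.0]
gripper_width: 0.276
now [ 672.  -190.8  104.9] [-89.9   0.1  14.8] q [-27.  24.  13.  79.   0. -41.] w 23.4 F [-0.1  0.2 -2. ] t 24.62
0.002,0.07,-0.001,0,0,0, 0.002,0.07,-0.001,-0.001,0,0, 0.002,0.07,-0.001,0,0,-0.001, 0.002,0.071,-0.001,-0.001,-0.001,0, 0.003,0.07,-0.001,0,0,-0.001,  
Traceback (most recent call last):
IndexError: index -1 is out of bounds for axis 0 with size 0
```

View pics/c6.png

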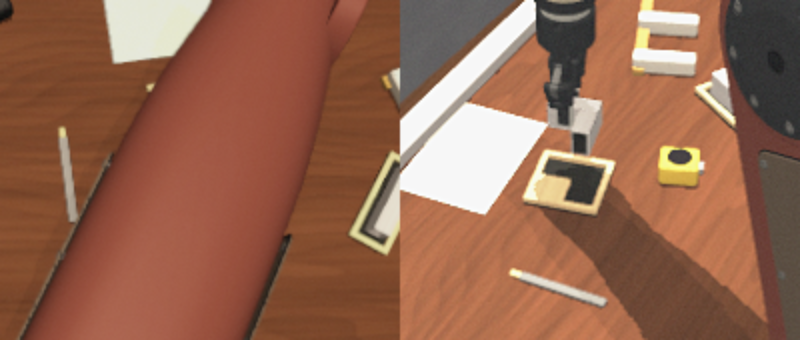

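The corner is held level (crop px (575,120)), its L matching the recess below (570,180). Lowering.

```bash
python3 -m handwheel '[0.003,0.12,-0.001,0,0,0,0.003,0.12,-0.001,0,0,0,0.003,0.07,-0.001,0,0,0,0.002,0.035,0,0,0,0,0,0.01,0,0,0,0]'
python3 -m handwheel '[0,0.005,0,0,0,0,0,0,0,0,0,0]'
python3 plan.py
```

```text
time_s: 25.35
ee_pos: [0.6756, -0.191, 0.0173]
tool_rot: [-1.571, -0.0, 0.259]
force: [-0.8, -0.8, -1.3]
gripper_width: 0.274
time_s: 25.6
ee_pos: [0.6758, -0.1915, 0.0167]
tool_rot: [-1.572, -0.001, 0.259]
force: [0.5, -0.4, -1.7]
gripper_width: 0.274
now [ 675.8 -191.5   16.7] [-90.1  -0.1  14.8] q [-26.  27.   8.  71.  -0. -41.] w 23.3 F [ 0.5 -0.4 -1.7] t 25.6
```

Lower the last 2 mm, release, then back off toward the middle.

```bash
python3 -m handwheel '[0,0.008,0,0,0,0,0,0,0,0,0,0]'
python3 -m handwheel '[0,0,0,0,0,0,0,0,0,0,0,0,0,0,0,0,0,0]' 1
python3 -m handwheel '[0,-0.08,0,0,0,0,0,-0.22,0,0,0,0,0,-0.22,0,0,0,0]'
python3 plan.py "500 0 180 14.8 5"
```

```text
time_s: 25.85
ee_pos: [0.6759, -0.1916, 0.0152]
tool_rot: [-1.572, -0.001, 0.259]
force: [-2.0, 1.4, 6.0]
gripper_width: 0.273
time_s: 26.22
ee_pos: [0.6753, -0.1912, 0.0137]
tool_rot: [-1.571, 0.0, 0.259]
force: [0.3, 0.2, 0.1]
gripper_width: 0.897
time_s: 26.6
ee_pos: [0.6752, -0.1912, 0.1467]
tool_rot: [-1.571, -0.0, 0.259]
force: [0.6, -0.7, 0.2]
gripper_width: 0.996
now [ 675.2 -191.2  146.7] [-90.   -0.   14.8] q [-26.  24.  18.  84.  -0. -41.] w 84.7 F [ 0.6 -0.7  0.2] t 26.6
-0.096,-0.027,0.184,0,0,0, -0.096,-0.027,0.184,0,0,0, -0.097,-0.027,0.183,0,0,0, -0.096,-0.026,0.184,0,0.001,0, -0.097,-0.027,0.183,0.001,0,0.001,
```

```bash
python3 -m handwheel '[-0.096,-0.027,0.184,0,0,0,-0.096,-0.027,0.184,0,0,0,-0.096,-0.027,0.184,0,0,0,-0.096,-0.027,0.184,0,0,0,-0.096,-0.027,0.184,0,0,0]'
python3 -m handwheel '[0,0,0,0,0,0,0,0,0,0,0,0]'
python3 - <<'E'
from h import *
from cell import r
d=r.camera("top");P=cloud(d);e=r.camera("side");S=cloud(e)
cv2.imwrite("pics/t7.png",cv2.resize(d["pixels"][90:290,120:510,::-1],None,fx=2,fy=2))
for n,c,lo,rad in(("long",(.525,-.443),.03,.065),("short",(.3865,.29),.03,.05),("round",(.5156,.4445),.03,.045),("corner",(.6595,-.172),.03,.06),("roll",(.541,.263),.018,.055),("measure",(.5356,-.2677),.025,.05)):
  for X in(P,S):
    Q,m=near(X,c,rad,lo,lo+.025)
    if len(Q)>20:print(n,len(Q),np.round(np.median(Q[:,2]),4),*rect(Q),"tilt",np.round(np.linalg.lstsq(np.c_[Q[:,:2],np.ones(len(Q))],Q[:,2],rcond=None)[0][:2],3),"cent",np.round(Q[:,:2].mean(0)*1000-rect(Q)[0],1))
E
```

```text
time_s: 27.22
ee_pos: [0.4996, 0.0014, 0.1794]
tool_rot: [-1.572, -0.002, 0.259]
force: [1.7, 0.0, 0.5]
gripper_width: 0.996
time_s: 27.48
ee_pos: [0.5011, 0.0001, 0.1788]
tool_rot: [-1.572, -0.002, 0.259]
force: [-0.1, -0.2, -0.5]
gripper_width: 1.0
long 383 0.0441 [ 523.7 -444.1] [101.2  26.2] -30.0 tilt [-0.072 -0.131] cent [-0.1  1.3]
long 265 0.0433 [ 528.1 -443.4] [108.5  32.7] -29.1 tilt [-0.076 -0.163] cent [-2.5  4.5]
short 227 0.0427 [384.6 290.8] [59.7 26.2] -45.0 tilt [0.043 0.049] cent [-0.6 -0. ]
short 366 0.0435 [385.1 292.4] [62.6 25.8] -44.2 tilt [-0.036 -0.071] cent [-0.6  1.4]
round 148 0.0413 [513.3 443. ] [48.8 48. ] -68.0 tilt [0.015 0.009] cent [-0.5 -1.4]
round 289 0.0423 [514.  446.2] [49.7 47.9] -51.8 tilt [0.018 0.014] cent [0.2 1.3]
corner 402 0.0438 [ 659.8 -172.7] [72.3 68.8] 14.1 tilt [ 0.001 -0.013] cent [-8.  -9.7]
corner 280 0.0428 [ 661.8 -168.9] [84.6 61.5] -69.5 tilt [-0.051 -0.094] cent [-3.8 -7.4]
roll 309 0.0226 [541.4 262.9] [74.9 71.8] 1.6 tilt [ 0.006 -0.003] cent [-0.  -0.8]
roll 495 0.0239 [543.4 266. ] [76.8 75.2] -31.0 tilt [ 0.003 -0.008] cent [-1.5  1. ]
measure 355 0.0336 [ 535.3 -266.8] [56.  48.5] 21.3 tilt [ 0.008 -0.028] cent [-0.2  0.4]
measure 238 0.0331 [ 536.4 -266.9] [54.7 53.7] -64.0 tilt [ 0.02  -0.042] cent [-2.5  4.5]
```

View pics/t7.png

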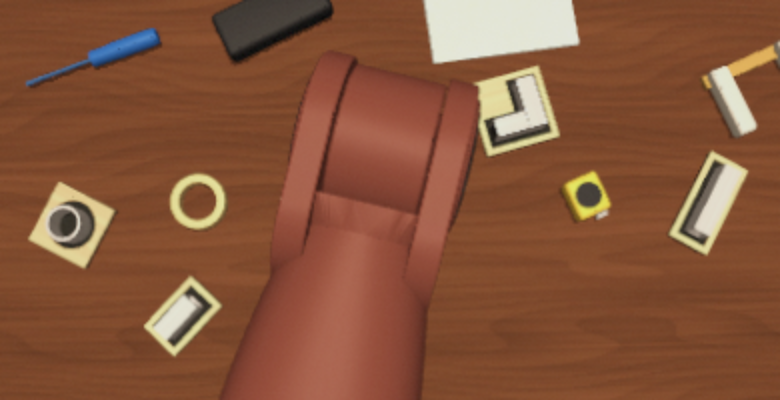

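```bash
python3 - <<'E'
from h import *
from cell import r
P=cloud(r.camera("top"))
for n,c,yaw,L in(("long",(523.7,-444.1),-30,42),("short",(384.6,290.8),-45,22)):
    Q,_=near(P,np.array(c)/1000,.065,.03,.055);a=np.radians(yaw)
    d=Q[:,:2]*1000-c;x=d@[np.cos(a),np.sin(a)];y=d@[-np.sin(a),np.cos(a)]
    k=(abs(x)<L)&(abs(y)<9);A=np.c_[x[k],y[k],np.ones(k.sum())];z=Q[k,2]*1000
    print(n,k.sum(),np.linalg.lstsq(A,z,rcond=None)[0],z.std())
E
```

```text
long 200 [-1.17068248e-02 -2.21756787e-03  4.42479993e+01] 2.1089413869015514
short 115 [ 1.35927344e-02 -1.08273750e-02  4.32847638e+01] 1.9638440398801755
```

Both tubes are flat: their tops tilt less than 0.02 rad and sit at about 44 mm. Handing in.

```bash
python3 -c "
from cell import r
r.finish_job();print(r.state()['time_s'])"
```

```text
the job is handed in; nothing more can be done
the job is handed in; nothing more can be done
```

All four offcuts are in their own nests and released, and the job was handed in about 28 s into the 104 s allowed. No verdict was reported.

- **Position and angle:** in the last pictures the top camera put each part within about 3 mm and 2° of its nest (limits 15 mm and 0.5 rad).
- **Height:** the parts' tops were at 41–44 mm, which puts their undersides on the recess floor within the camera noise.
- **Bystanders:** the tape measure and tape roll were about where they started, within 1 mm by the top camera and 2.5 mm by the side camera.
- **Checks that disagreed:** a first tilt fit read up to 0.18 rad for the long tube. I put that down to side-wall points, because a refit on the inner top face gave less than 0.02 rad for both rectangular tubes. The side camera's fit of the corner was distorted (85 × 62 mm instead of 70 × 70, with a skewed angle and tilt), so for the corner I relied on the top camera and the picture.

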